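# Hold a board on the test probes with a cam lever

### The arm

A 7-joint arm with a two-finger parallel gripper is mounted at the origin on a cart in front of the work surface, level with it; the furniture and walls round the work are solid. World frame = base frame: x ahead of the robot, y to its left, z up, the work surface at z = 0. Lengths are in mm, angles in rad, forces in N, time in s.
With the tool pointing down it reaches from about 400 to 850 mm from the base axis. Payload 10.4 kg.
Tool frame: the origin (TCP) lies at the very end of the fingers, on their centre line; the grasp point (between the pads) lies robot.grip_point_offset behind it (robot.grip_point_offset is the distance from the TCP to the grasp point, in mm); x points along the fingers, z is the direction in which the jaws open and shut, and the axes are right-handed (so a half turn about x gives the same grasp; the last joint's range is limited). The gripper opens to 85 mm and grips with 20 to 120 N. Pads are 22 mm wide; open, the fingers measure 114 mm over their backs; the gripper's body (76 mm by 85 mm) begins 54 mm behind the grasp point. The pads swing forward as they close: fully open they stand 13 mm farther back than shut.
Start: joints at [-1.339, 0.332, -0.065, 1.46, 0.022, 1.35, -0.088], TCP at [157.518, 604.846, 231.338] pointing down, gripper open.
Joint ranges: [-2.6, 2.6], [-0.5, 2.12], [-1.47, 1.34], [0.16, 2.42], [-1.27, 4.41], [0.06, 2.06], [-2.6, 2.6]. Speed limits (rad/s): [2.22, 2.22, 2.79, 2.79, 3.14, 3.14, 3.14].

### API

Orientations are given as a rotation vector (axis times angle).
In Python, from cell import robot, camera, camera_model gives the robot as it stands. The module is installed in compiled form; this text tells all that it offers.
- The arm moves only by the tool apply_moves, never from a script. Its argument "rows" is a list that holds one entry, the list of rows, each a list of 4 numbers: the shift along the tool's x, y, z in units of 40 mm (1.0 is 40 mm), then the turn about the tool's x in units of 5 degrees (1.0 is 5 degrees). In form: [[[x, y, z, yaw], ...]]. A call has 1 to 10 rows; each row is the pose to reach, as a shift and turn from the pose commanded when the call began, along the tool's axes at that moment; what a row does not reach only later rows make up. A row lasts 1/12 s, in which the tool goes at most 41.7 mm and 7.16 degrees, less where a joint would pass 70% of its speed; a pose out of reach is approached as far as the arm can. A call with a gripper value outside its range is refused whole. "fingers" is the gripper's target within -1 to 1 (shut at 1, half-way at 0, fully open at -1), set as the call begins (left out, the last holds). The fingers move at their own pace and stop on an object; "squeeze" is the grip in N (left out, the last holds). Time passes only in rows, so rows that repeat a pose let the fingers close. It gives the time, the measured TCP pose, the force and the opening at its end, in the units of the state.
- robot.get_obs(): the state, without advancing time (a new reading comes with each control period).
- camera(name): name is "side" or "top"; returns the picture (480x640x3 uint8, red, green, blue); there is no depth.
- camera_model(name): a dict with "fov_y" (degrees; the focal length in pixels is half the picture's height over the tangent of half this angle, whatever the lens; pixels are square), "cx", "cy" (the principal point, pixels), "eye" and "attitude" of the camera in the world. Camera axes: x right, y down, z forward; pixel columns grow to the right and rows downward; lengths in mm; the calibration is good to about 2 mm. A picture is of the moment at which its call begins. camera_model takes no time and is no camera call.
- robot.sign_off(): hands the job in, once; it reports no verdict.
The state is a dict: "clock": time; "joints": joint angles; "dq": joint speeds; "joint_torque": joint torques, N m; "position": TCP position; "tcp_rot": TCP orientation; "wrist_force": force on the tool from outside, world axes, zero at the start; "torque": the same for the moment, N m; "opening": finger opening in mm.
Only numpy, scipy, OpenCV 4.12 (cv2) and the standard library are available. Lean on these libraries where they do the work, as an engineer would, in place of code of your own. Each camera call takes 0.05 s, during which the arm holds its last target.

### The job

Test the blue board: slide it straight up out of the slotted rack by the black grip on its top edge, slide it down between the two upright guides of the test fixture until it stands on the base plate, gold test pads towards the probes, and let go of it. Then swing the cam lever by its red knob to its highest lift, where it points straight away from the board at the red line and the probes press on the board, and finish while still holding it there: a spring would throw it back. Leave the two green boards standing in the rack and the tools on the bench where they are.

Things in the scene. Friction and masses are not known exactly. Their poses are not given: they have to be found in the camera images.
- rack: Black slotted rack, fixed, 120 (x) by 158 (y) by 55 mm high. Origin: centre of underside, z up. Boards stand upright in its x-z plane in 5 mm slots of two walls at x = +-52 mm, on a floor 10 mm up. Slots at y = -55, -27.5, 0, 27.5, 55 mm; one blue and two green boards stand in the outer and middle ones in any order, pads side to the rack's -y.
- blue_board_grip (a point): Centre of the black grip on the blue board's top edge. Board axes: x along its width, +y out of the side with parts, -y out of the bare side with gold pads, z up. Grip 56 (x) by 10 (y) by 20 mm high. Board 100 mm wide, 3 mm thick, 78 mm high, about 0.09 kg, lower edge 76 mm below this point. Parts stand up to 10 mm off the +y side and end 20 mm below this point.
- blue_board_foot (a point): Middle of the lower edge of the blue board (76 mm below the grip centre). Axes as the board.
- green_board_1: Green board, same size and grip as the blue one; origin: middle of its lower edge. Stays in the rack.
- green_board_2: Green board, as the other. Stays in the rack.
- fixture: Test fixture, fixed: aluminium base plate 150 (x) by 142 mm (y), top 12 mm above the bench, two black slotted guides for the board's side edges, a probe block on a carriage, a cam lever. Origin on the bench, x along the board's width, +y from the lever to the board, z up. The board stands in the plane y = 55 mm.
- slot_seat (a point): Where the middle of the board's lower edge stands when fully home in the guides, on the base plate. Axes as the fixture: board x along this x, bare pads side towards -y, to the probes. Slots 5 mm wide for the 3 mm board, 2 mm spare at each side edge. Guide tops are 50 mm above this point, with flared lips up to 61 mm above it.
- cam_axis (a point): On the upright turning axis of the cam lever, 62 mm above the bench (top of its hub). Axes as the fixture. The knob centre runs on a circle of radius 85 mm about this axis, 15 mm higher than this point.
- knob_center (a point): Centre of the upright round red knob at the end of the cam lever: 20 mm diameter, 34 mm high, its top 94 mm and its foot 60 mm above the bench; the lever arm below it has its top 56 mm above the bench. The knob spins freely on its pin, so a gripper need not turn with it; its own x and y axes mean nothing.
- lever (a joint): Cam lever angle, rad, growing anticlockwise seen from above. 0: open, on its stop, the knob about in the fixture's -x direction from the cam axis (at angle 2.962 from fixture x). 1.75: highest lift, lever straight along fixture -y. Stop at 2.17, past the top, probes back off. A spring returns it to 0 from any angle, 0.05 to 0.25 N m (0.6 to 3 N at the knob); probes add up to 0.08 N m.
- carriage (a joint): Travel of the probe carriage towards the board, m: 0 open, 0.0082 at the highest lift. The spring probes stand 4.5 mm off the board when open and press it with 5 to 10 N at the highest lift.
- probe_block: Black block with twelve gold spring probes on the carriage, between cam and board; origin: the middle of its rear face.
- knob: The red knob of the cam lever; origin: centre of its underside, 17 mm below its centre.
- flush_cutter: Flush cutter with black handles lying on the bench to the left, 112 mm long; bystander.
- marker_black: Marker lying on the bench to the left of the rack, 126 mm long; bystander.
- blue_board_parts (a point): Among the parts on the +y side of the blue board, 6 mm out from the board's mid-plane, 35 mm above its lower edge; the gold pads are opposite, on the -y face. Axes as the board.
There are look-alikes about, which are no part of the job. Leave any brown or pink look-alike of the part that bears blue_board_grip alone.

How it is judged:
By the outcome, as a careful person would: the job done as asked, in the order asked, and still so for the second after the job is handed in, while the arm keeps its last pose, push and grip.
It also fails if it takes over 51 s, if anything falls off the work surface, if the arm or the gripper's body presses on something with over 40 N, if the wrist force passes 120 N, or if a joint passes its speed limit or range.

## Working session

There is one attempt and no reset: what is moved stays moved. The work goes in short steps, Python scripts to look and compute and a tool call to move; the robot and the scene stay as the last step left them, time stands still between calls to the robot, and variables do not carry over. Pictures are saved under pics/ and viewed, and the job is handed in when it is done.

Besides the shell and the picture viewer there is one more tool, called after "Emit:" by a JSON object that holds its "method" and its "body", one argument or row to a line. apply_moves: Moves the arm, as the interface text tells. Its arguments: {"type":"object","properties":{"rows":{"type":"array","items":{"type":"array","items":{"type":"array","items":{"type":"number"}}}},"fingers":{"type":"number"},"squeeze":{"type":"number"}},"required":["rows"]}

```bash
mkdir -p pics; cat > h.py <<'E'
import numpy as np, cv2
from cell import robot, camera, camera_model
def snap(n,f):
    im=camera(n); cv2.imwrite('pics/'+f,im[:,:,::-1]); return im
E
python3 - <<'E'
from h import *
print(robot.get_obs())
for n in ('side','top'):
    print(n,camera_model(n)); snap(n,n+'0.png')
print([a for a in dir(robot) if a[0]!='_'])
print(robot.grip_point_offset)
E
```

```text
{'clock': 0.0, 'joints': array([-1.33861723,  0.33284971, -0.06471615,  1.46097857,  0.02160018,
        1.34990715, -0.08848461]), 'dq': array([ 2.97510370e-03, -1.40056180e-03,  5.68587951e-04, -1.78255335e-05,
       -7.28118457e-04, -8.84230659e-05,  1.08554504e-04]), 'joint_torque': array([ 4.60616575e-04, -6.25467110e+01,  4.94271715e-02, -3.91588676e+01,
        1.63011497e-02,  9.96312912e-03, -7.59104523e-06]), 'position': array([157.41745103, 604.44292721, 230.51203525]), 'tcp_rot': array([-1.02047393,  1.32012643,  1.01891483]), 'wrist_force': array([ 0.01933087, -0.07454029, -0.29557703]), 'torque': array([0.01218872, 0.01944614, 0.01234737]), 'opening': 85.35183885424333}
side {'fov_y': 52.55705086719305, 'cx': 320.1962791929912, 'cy': 239.18421581887304, 'eye': array([437.4489444 , 966.20426857, 731.89216835]), 'attitude': array([-0.07258751,  2.76681146, -1.43197099])}
top {'fov_y': 55.91472505483074, 'cx': 317.5480366368141, 'cy': 236.71449700651175, 'eye': array([ 380.67002431,   47.74928825, 1181.25936267]), 'attitude': array([-2.19772013,  2.16749553, -0.07764665])}
['MotionError', 'get_obs', 'grip_point_offset', 'sign_off']
18.700000000000003
```

View pics/side0.png

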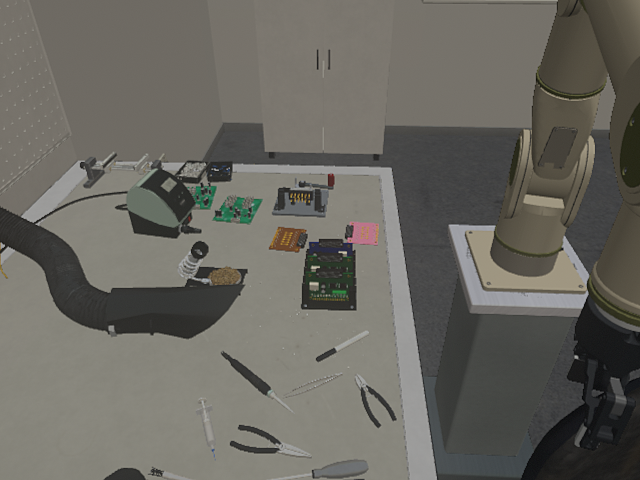

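View pics/top0.png

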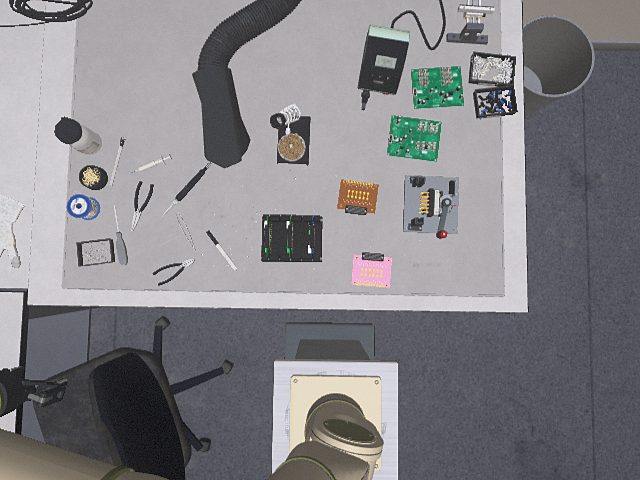

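The top picture shows the rack at about (292,238), the fixture at (431,205) with the red knob at (443,234). The side picture shows the rack at (330,275) and the fixture at (302,200), with the knob at (331,180). I'll enlarge the crops next.

```bash
python3 - <<'E'
import cv2
t=cv2.imread('pics/top0.png'); s=cv2.imread('pics/side0.png')
def c(im,x,y,w,h,f,k): cv2.imwrite('pics/'+f,cv2.resize(im[y:y+h,x:x+w],None,fx=k,fy=k,interpolation=cv2.INTER_CUBIC))
c(t,250,205,80,65,'t_rack.png',9)
c(t,395,170,75,70,'t_fix.png',8)
c(s,290,225,80,95,'s_rack.png',6)
c(s,265,165,80,60,'s_fix.png',9)
E
```

```text
(no output)
```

View pics/t_rack.png

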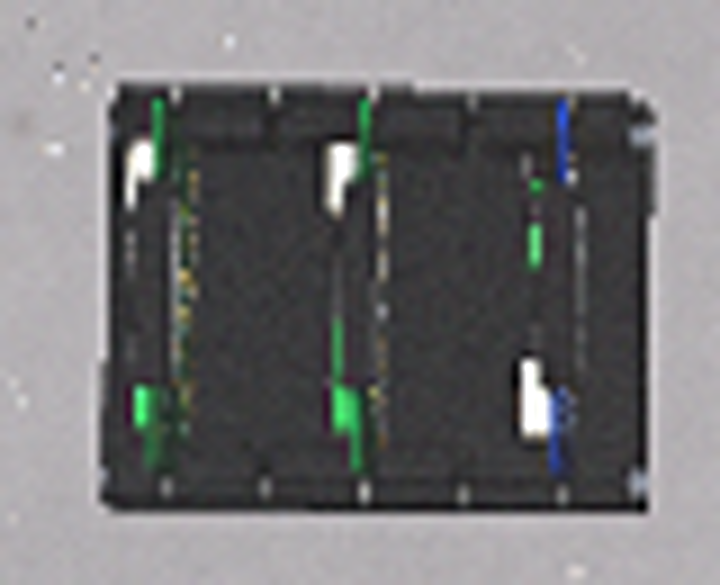

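View pics/t_fix.png

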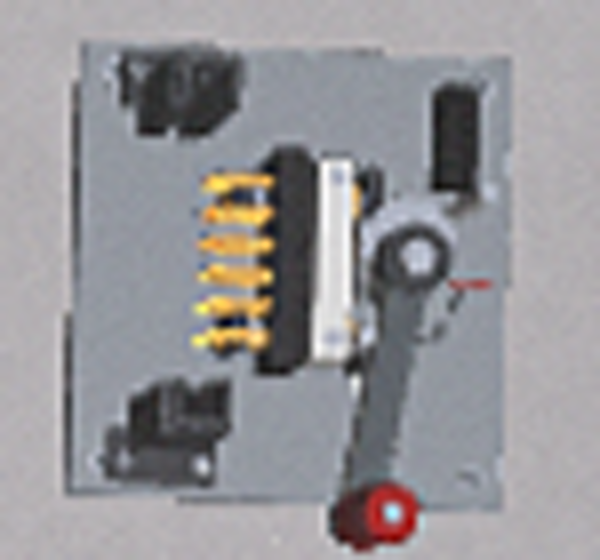

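View pics/s_rack.png

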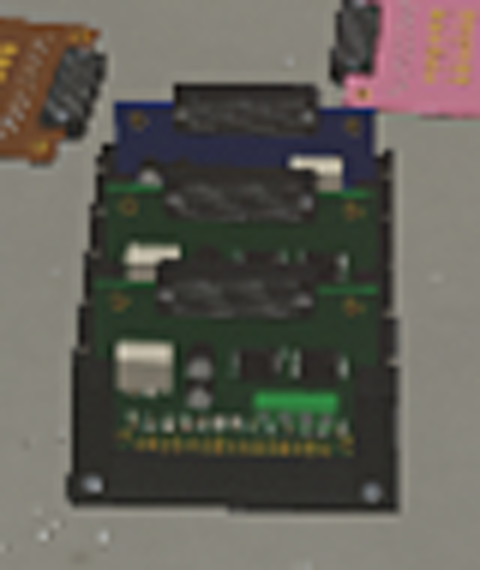

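View pics/s_fix.png

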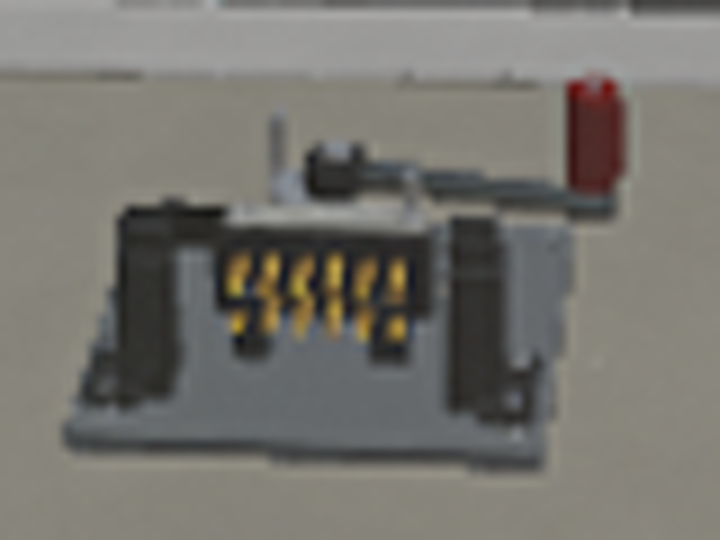

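The blue board is in the slot furthest right (world -y), with its parts facing +y. The fixture's probes point to +y too, so the board needs almost no turn. Next I'll measure with rays.

```bash
cat >> h.py <<'E'
from scipy.spatial.transform import Rotation as R
def ray(n,u,v):
    m=camera_model(n); f=240/np.tan(np.radians(m['fov_y'])/2)
    d=R.from_rotvec(m['attitude']).apply([(u-m['cx'])/f,(v-m['cy'])/f,1.]); return np.array(m['eye']),d/np.linalg.norm(d)
def onz(n,u,v,z):
    e,d=ray(n,u,v); return e+d*(z-e[2])/d[2]
def proj(n,p):
    m=camera_model(n); f=240/np.tan(np.radians(m['fov_y'])/2)
    c=R.from_rotvec(m['attitude']).inv().apply(np.array(p)-m['eye']); return np.array([m['cx']+f*c[0]/c[2],m['cy']+f*c[1]/c[2]])
def tri(a,b):
    e1,d1=ray(*a); e2,d2=ray(*b)
    s,_,_,_=np.linalg.lstsq(np.c_[d1,-d2],e2-e1,rcond=None)
    p,q=e1+s[0]*d1,e2+s[1]*d2; return (p+q)/2,np.linalg.norm(p-q)
E
python3 - <<'E'
from h import *
np.set_printoptions(precision=1,suppress=True)
t=cv2.imread('pics/top0.png')[:,:,::-1].astype(int); s=cv2.imread('pics/side0.png')[:,:,::-1].astype(int)
o=robot.get_obs(); print(R.from_rotvec(o['tcp_rot']).as_matrix())
# blue
for n,im,(x0,y0,x1,y1) in (('top',t,(300,205,325,265)),('side',s,(290,225,370,270))):
    sub=im[y0:y1,x0:x1]; m=(sub[...,2]>sub[...,0]+25)&(sub[...,2]>sub[...,1]+25)
    v,u=np.nonzero(m); u=u+x0; v=v+y0
    print(n,len(u),u.min(),u.max(),v.min(),v.max())
    if n=='top':
        for vv in range(v.min(),v.max()+1):
            k=v==vv
            if k.any(): print(vv,u[k],sub[vv-y0,u[k]-x0,2])
    else:
        for uu in range(u.min(),u.max()+1,2):
            k=u==uu
            if k.any(): print(uu,v[k].min(),v[k].max(),end='; ')
# red
for n,im,(x0,y0,x1,y1) in (('top',t,(395,170,475,245)),('side',s,(265,165,345,225))):
    sub=im[y0:y1,x0:x1]; m=(sub[...,0]>sub[...,1]+50)&(sub[...,0]>sub[...,2]+50)
    nn,l,st,ce=cv2.connectedComponentsWithStats(m.astype(np.uint8)); print(n); print(st+[x0,y0,0,0,0]); print(ce+[x0,y0])
for p in [(262,215),(322,215),(322,261.5),(262,261.5)]: print('rackpx',onz('top',*p,55)[:2])
E
```

```text
[[-0.  -1.   0.3]
 [-0.   0.3  1. ]
 [-1.   0.  -0. ]]
top 27 311 313 216 257
216 [312] [154]
217 [312] [211]
218 [312] [221]
219 [312] [169]
220 [312 313] [146  76]
221 [312 313] [150  75]
222 [312] [147]
223 [312] [141]
224 [312] [146]
225 [312] [82]
248 [312] [147]
249 [311 312] [170  96]
250 [311 312] [184 114]
251 [311 312] [186  76]
252 [311 312] [184 112]
253 [311] [140]
254 [311] [140]
255 [311] [145]
256 [311 312] [141  86]
257 [311] [97]
side 25 309 352 242 255
309 242 243; 311 242 242; 313 242 242; 315 242 242; 317 242 242; 337 251 251; 343 243 243; 345 243 243; 347 243 255; 349 243 243; 351 243 249; top
[[ 395  170   80   75 5930]
 [ 424  192    1    1    1]
 [ 426  192    3    1    3]
 [ 421  196    1    2    2]
 [ 423  196    1    1    1]
 [ 426  196    1    1    1]
 [ 428  196    1    1    1]
 [ 420  200    6    1    6]
 [ 428  200    1    1    1]
 [ 421  204    7    1    7]
 [ 452  205    1    1    1]
 [ 454  205    2    1    2]
 [ 422  208    2    1    2]
 [ 426  208    2    1    2]
 [ 425  211    1    1    1]
 [ 422  212    1    1    1]
 [ 440  231    7    8   38]]
[[434.5 206.9]
 [424.  192. ]
 [427.  192. ]
 [421.  196.5]
 [423.  196. ]
 [426.  196. ]
 [428.  196. ]
 [422.5 200. ]
 [428.  200. ]
 [424.  204. ]
 [452.  205. ]
 [454.5 205. ]
 [422.5 208. ]
 [426.5 208. ]
 [425.  211. ]
 [422.  212. ]
 [443.2 234.2]]
side
[[ 265  165   80   60 4789]
 [ 328  174    5    3   11]]
[[304.4 194.5]
 [330.2 175. ]]
rackpx [516.4 191.2]
rackpx [518.5  40.8]
rackpx [402.1  39.3]
rackpx [400.  188.5]
```

```bash
python3 - <<'E'
from h import *
np.set_printoptions(precision=2,suppress=True)
o=robot.get_obs(); print(R.from_rotvec(o['tcp_rot']).as_matrix())
A=tri(('top',312.3,215.6),('side',308.8,242.0)); B=tri(('top',311.2,257.4),('side',352.6,242.6))
print(A,B)
print(onz('top',312.3,215.6,88),onz('top',311.2,257.4,88))
print(onz('side',308.8,242.0,88),onz('side',352.6,242.6,88))
# knob top, from both, z 94
print('knob',tri(('top',444,234.2),('side',330.5,174.5)),onz('top',444,234.2,94),onz('side',330.5,174.5,94))
# hub centre at z62: crop (418,255)/8
hub=(395+418/8-.5,170+255/8-.5); print('hub',hub,onz('top',*hub,62))
# plate corners z12, crop
for c in [(80,42),(512,58),(502,508),(68,492)]:
    print('plate',onz('top',395+c[0]/8-.5,170+c[1]/8-.5,12)[:2])
for c in [(65,432),(545,460),(570,225)]:
    print('plate side',onz('side',265+c[0]/9-.5,165+c[1]/9-.5,12)[:2])
# guide tops in the side crop
for c in [(125,212),(225,212),(450,222),(500,222)]:
    print('guides side z62?',onz('side',265+c[0]/9-.5,165+c[1]/9-.5,73))
E
```

```text
[[-0.   -0.97  0.25]
 [-0.    0.25  0.97]
 [-1.    0.   -0.  ]]
(array([512.58,  64.62,  84.53]), np.float64(0.9460437934098519)) (array([411.59,  65.71,  87.22]), np.float64(1.1403312686742524))
[512.64  64.57  88.  ] [410.99  65.73  88.  ]
[511.71  69.54  88.  ] [412.18  66.75  88.  ]
knob (array([ 472.66, -254.53,   90.99]), np.float64(2.5197960047615897)) [ 471.15 -253.65   94.  ] [ 473.75 -249.03   94.  ]
hub (446.75, 201.375) [ 556.07 -269.92   62.  ]
plate [ 632.73 -174.06]
plate [ 629.33 -315.3 ]
plate [ 481.57 -310.73]
plate [ 484.84 -170.14]
plate side [ 633.63 -171.59]
plate side [ 484.77 -163.12]
plate side [ 482.98 -308.96]
guides side z62? [ 615.64 -202.     73.  ]
guides side z62? [ 585.03 -203.57   73.  ]
guides side z62? [ 515.78 -200.89   73.  ]
guides side z62? [ 500.54 -201.67   73.  ]
```

```bash
python3 - <<'E'
import cv2,numpy as np
t=cv2.imread('pics/top0.png'); s=cv2.imread('pics/side0.png')
def c(im,x,y,w,h,k): return cv2.resize(cv2.convertScaleAbs(im[y:y+h,x:x+w],alpha=1.6),None,fx=k,fy=k,interpolation=cv2.INTER_NEAREST)
a=c(t,403,172,26,20,15);b=c(t,403,214,26,20,15)
cv2.imwrite('pics/g_top.png',np.hstack([a,b]))
cv2.imwrite('pics/g_side.png',c(s,270,180,60,38,13))
E
```

```text
(no output)
```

View pics/g_top.png

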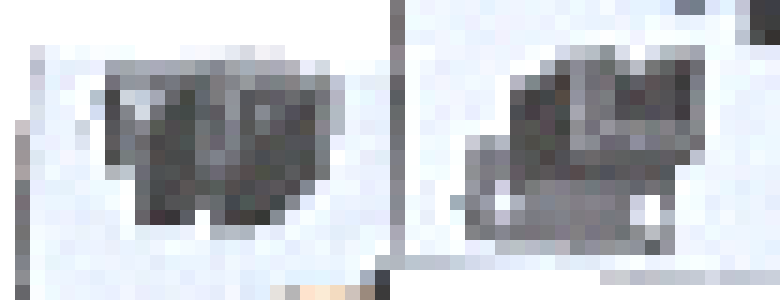

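View pics/g_side.png

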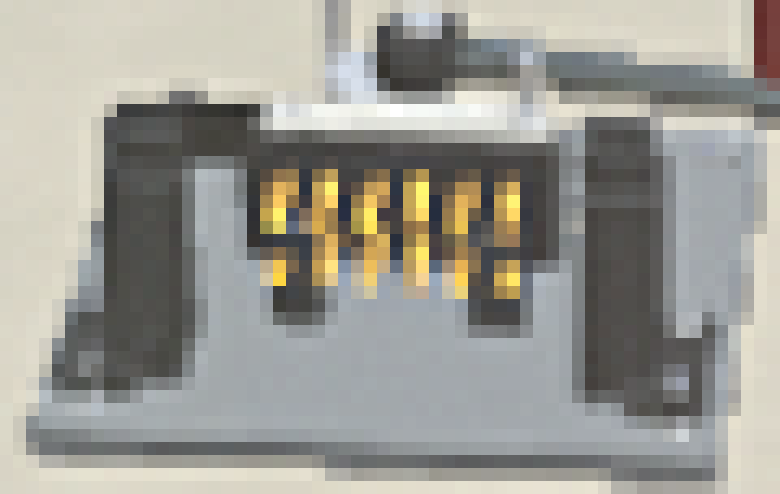

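```bash
python3 - <<'E'
from h import *
np.set_printoptions(precision=2,suppress=True)
for z in (12,73): print(z,onz('top',416.2,186.2,z),onz('top',419,217.2,z),)
yaw=np.radians(-1.5);X=np.array([np.cos(yaw),np.sin(yaw)]);Y=np.array([-X[1],X[0]])
c=np.array([557.2,-242.2]);print('seat',c+55*Y)
for x in (-52,52):
  for z in (12,73): p=[*(c+55*Y+x*X),z]; print(x,z,proj('top',p),proj('side',p))
# tool at present in pictures
o=robot.get_obs();p=o['position'];print(p,proj('side',p),proj('top',p))
# side guide outline
k=13
for (a,b) in [(105,110),(260,110),(590,122),(660,122)]:
    print(onz('side',270+a/k-.5,180+b/k-.5,73))
for (a,b) in [(190,385),(585,405)]:
    print('foot',onz('side',270+a/k-.5,180+b/k-.5,12))
E
```

```text
12 [ 602.83 -204.61   12.  ] [ 521.43 -211.72   12.  ]
73 [ 591.24 -191.45   73.  ] [ 514.08 -198.18   73.  ]
seat [ 558.64 -187.22]
-52 12 [409.05 222.72] [317.59 211.02]
-52 73 [414.   220.13] [317.5  191.97]
52 12 [410.06 183.17] [280.68 209.5 ]
52 73 [415.03 178.45] [279.61 190.51]
[157.45 604.5  230.61] [574.53 416.77] [ 47.27 374.75]
[ 617.95 -202.41   73.  ]
[ 585.09 -204.09   73.  ]
[ 514.82 -202.51   73.  ]
[ 500.03 -203.27   73.  ]
foot [ 601.23 -191.14   12.  ]
foot [ 515.41 -187.36   12.  ]
```

```bash
cat >> h.py <<'E'
np.set_printoptions(precision=3,suppress=True)
def rel(x,y,z,jaw=None):
    """units needed to bring TCP to x,y,z; jaw = wanted world angle of tool z, deg"""
    o=robot.get_obs(); M=R.from_rotvec(o['tcp_rot']).as_matrix()
    d=M.T@(np.array([x,y,z])-o['position'])/40
    a=np.degrees(np.arctan2(M[1,2],M[0,2])); t=0 if jaw is None else -(jaw-a)/5
    print('t',round(o['clock'],2),'pos',o['position'],'jaw',round(a,2),'opn',round(o['opening'],1),'F',o['wrist_force'],'tilt',M[2]); print('UNITS',d,'yaw',t)
E
python3 -c "
from h import *
rel(462,65.2,200,90)"
```

```text
t 0.1 pos [157.449 604.5   230.614] jaw 75.4 opn 84.9 F [ 0.858 -0.882  0.17 ] tilt [-1.     0.    -0.001]
UNITS [  0.779 -10.767 -11.127] yaw -2.9200980236661764
```

Emit:
{"method": "apply_moves", "body": {
  "rows": [
    [[0,-0.5,-0.5,-0.3],[0,-1.1,-1.1,-0.6],[0,-1.7,-1.7,-0.9],[0,-2.3,-2.35,-1.2],[0,-2.9,-3.0,-1.5],[0,-3.5,-3.6,-1.8],[0,-4.1,-4.2,-2.1],[0,-4.7,-4.85,-2.4],[0,-5.3,-5.5,-2.7],[0,-5.9,-6.1,-2.92]]
  ],
  "fingers": 0.3,
  "squeeze": 30
}}

```text
clock: 0.93
position: [324.8, 307.2, 231.1]
tcp_rot: [-1.21, 1.209, 1.21]
wrist_force: [0.4, -0.2, 0.5]
opening: 30.1
```

```bash
python3 -c "
from h import *
rel(462,65.2,200,90)"
```

```text
t 0.93 pos [324.796 307.243 231.119] jaw 90.07 opn 30.1 F [ 0.43  -0.193  0.518] tilt [-1.  0. -0.]
UNITS [ 0.777 -3.423 -6.055] yaw 0.013602744147820544
```

Emit:
{"method": "apply_moves", "body": {
  "rows": [
    [[0,-0.43,-0.75,0],[0,-0.86,-1.5,0],[0,-1.3,-2.25,0],[0,-1.7,-3.0,0],[0.2,-2.15,-3.8,0],[0.3,-2.55,-4.5,0],[0.5,-3.0,-5.3,0],[0.7,-3.4,-6.0,0],[0.7,-3.4,-6.0,0],[0.7,-3.4,-6.0,0]]
  ]
}}

```text
clock: 1.77
position: [460.4, 67.5, 202.7]
tcp_rot: [-1.206, 1.212, 1.207]
wrist_force: [0.0, 0.2, 0.0]
opening: 30.2
```

```bash
python3 - <<'E'
from h import *
s=snap('side','s1.png');t=snap('top','t1.png')
cv2.imwrite('pics/s1c.png',cv2.resize(s[150:330,260:420,::-1],None,fx=3.3,fy=3.3,interpolation=cv2.INTER_CUBIC))
cv2.imwrite('pics/t1c.png',cv2.resize(t[160:320,230:400,::-1],None,fx=3.5,fy=3.5,interpolation=cv2.INTER_CUBIC))
rel(462,65.2,150,90)
print(proj('side',robot.get_obs()['position']),proj('top',robot.get_obs()['position']))
E
```

```text
t 1.87 pos [460.042  69.913 203.152] jaw 90.04 opn 30.0 F [-0.412  0.542 -0.829] tilt [-1.     0.001  0.   ]
UNITS [ 1.329 -0.05  -0.118] yaw 0.007187155761900499
[332.156 198.943] [308.758 233.276]
```

View pics/s1c.png

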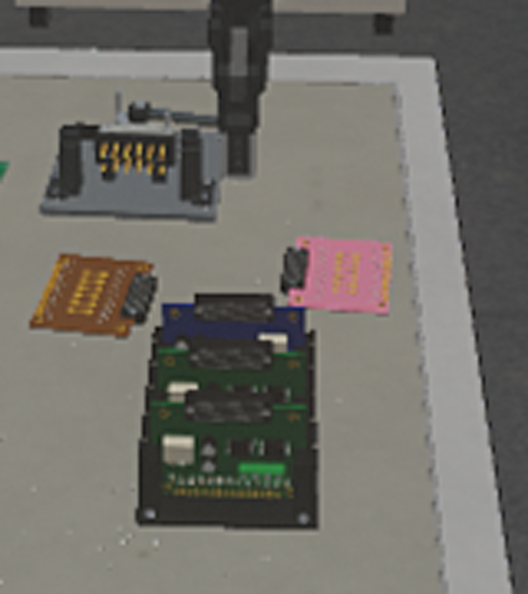

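View pics/t1c.png

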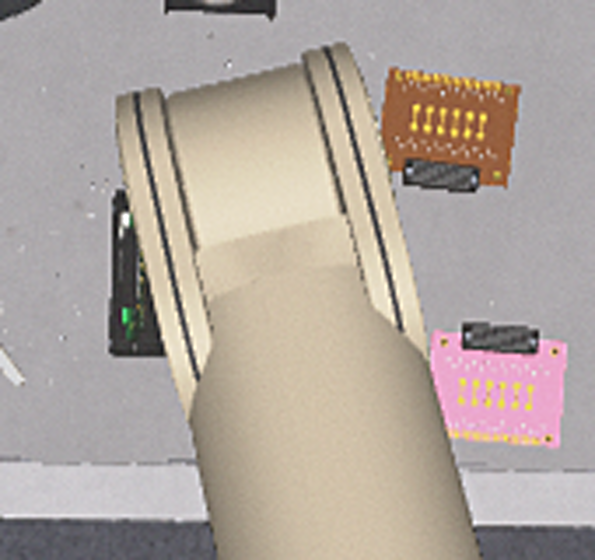

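The side picture shows the fingertips at about (332,204), which matches the projected TCP. The arm hides the rack from the top camera. I'll descend onto the blue grip.

Emit:
{"method": "apply_moves", "body": {
  "rows": [
    [[0.5,-0.05,-0.12,0],[1.0,-0.05,-0.12,0],[1.5,-0.05,-0.12,0],[2.0,-0.05,-0.12,0],[2.4,-0.05,-0.12,0],[2.4,-0.05,-0.12,0]]
  ]
}}

```text
clock: 2.37
position: [460.2, 65.4, 104.8]
tcp_rot: [-1.21, 1.212, 1.214]
wrist_force: [-0.8, 1.1, -0.4]
opening: 30.2
```

```bash
python3 - <<'E'
from h import *
s=snap('side','s2.png')
cv2.imwrite('pics/s2c.png',cv2.resize(s[190:290,280:390,::-1],None,fx=6,fy=6,interpolation=cv2.INTER_CUBIC))
rel(462,65.2,69.5,90)
p=robot.get_obs()['position'];print(proj('side',p+[0,15,0]),proj('side',p+[0,-15,0]))
E
```

```text
t 2.42 pos [461.151  65.362 106.439] jaw 90.12 opn 30.0 F [0.332 0.238 0.611] tilt [-1.     0.003 -0.001]
UNITS [ 0.923 -0.024 -0.003] yaw 0.024193011358207173
[330.936 238.78 ] [331.396 231.205]
```

View pics/s2c.png

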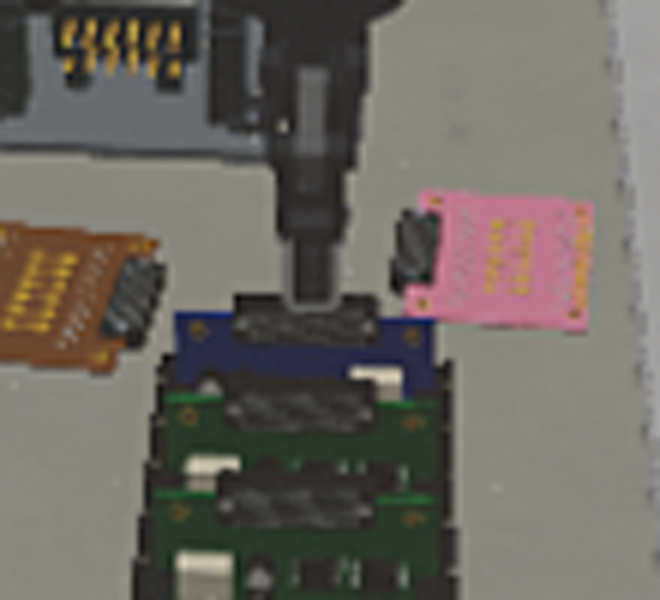

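The picture shows the finger at crop column 313 and the grip centred at column 306, so I'll shift about 2.5 mm to +x and go down.

Emit:
{"method": "apply_moves", "body": {
  "rows": [
    [[0.3,-0.06,0,0],[0.6,-0.06,0,0],[0.85,-0.06,0,0],[0.9,-0.06,0,0],[0.9,-0.06,0,0]]
  ]
}}

```text
clock: 2.83
position: [464.7, 64.8, 71.4]
tcp_rot: [-1.209, 1.209, 1.21]
wrist_force: [-0.1, 0.2, -0.1]
opening: 29.9
```

```bash
python3 - <<'E'
from h import *
s=snap('side','s3.png')
cv2.imwrite('pics/s3c.png',cv2.resize(s[190:290,280:390,::-1],None,fx=6,fy=6,interpolation=cv2.INTER_CUBIC))
rel(463.5,65.2,69.5,90)
E
```

```text
t 2.88 pos [464.976  64.754  71.858] jaw 90.02 opn 30.0 F [0.221 0.421 0.329] tilt [-1. -0.  0.]
UNITS [0.059 0.037 0.011] yaw 0.004754780706983297
```

View pics/s3c.png

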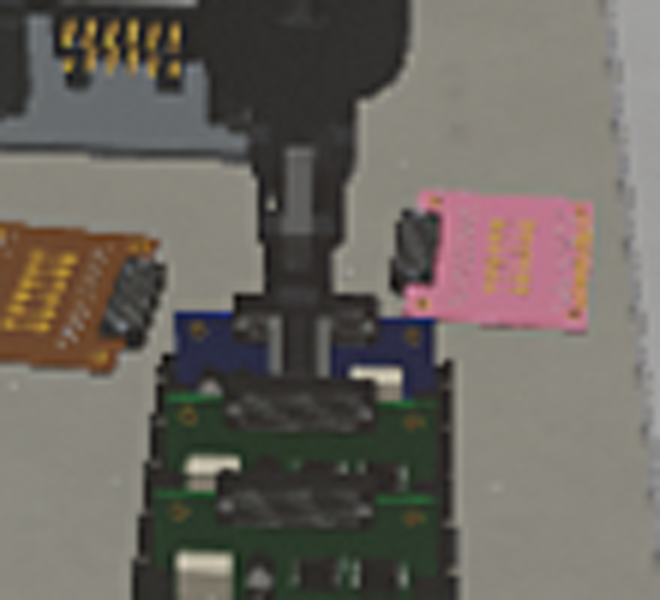

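The near finger is in front of the grip, 1 px left of its centre. I'll make a small correction and close.

Emit:
{"method": "apply_moves", "body": {
  "rows": [
    [[0.04,0.04,0,0],[0.04,0.04,0,0],[0.04,0.04,0,0],[0.04,0.04,0,0],[0.04,0.04,0,0],[0.04,0.04,0,0]]
  ],
  "fingers": 1,
  "squeeze": 40
}}

```text
clock: 3.38
position: [463.5, 64.5, 70.2]
tcp_rot: [-1.209, 1.209, 1.209]
wrist_force: [-2.6, -0.7, 7.3]
opening: 9.2
```

```bash
python3 - <<'E'
from h import *
rel(463.5,65.2,69.5,90)
E
```

```text
t 3.38 pos [463.453  64.539  70.202] jaw 90.0 opn 9.2 F [-2.626 -0.704  7.279] tilt [-1. -0.  0.]
UNITS [ 0.018 -0.001  0.017] yaw -0.0006916233185421561
```

Emit:
{"method": "apply_moves", "body": {
  "rows": [
    [[-0.1,0,0,0],[-0.35,0,0,0],[-0.65,0,0,0],[-1.0,0,0,0],[-1.4,0,0,0],[-1.8,0,0,0],[-2.2,0,0,0],[-2.6,0,0,0],[-2.6,0,0,0]]
  ]
}}

```text
clock: 4.13
position: [464.7, 64.7, 177.1]
tcp_rot: [-1.21, 1.205, 1.207]
wrist_force: [-0.5, 0.8, -0.8]
opening: 9.2
```

```bash
python3 - <<'E'
from h import *
s=snap('side','s4.png')
cv2.imwrite('pics/s4c.png',cv2.resize(s[140:320,250:410,::-1],None,fx=3.5,fy=3.5,interpolation=cv2.INTER_CUBIC))
rel(559,-150,175,88.5)
E
```

```text
t 4.18 pos [464.113  64.646 175.457] jaw 89.99 opn 9.8 F [ 0.072  0.491 -1.692] tilt [-1.    -0.003  0.002]
UNITS [ 0.01  -2.373 -5.366] yaw 0.29894383957669957
```

View pics/s4c.png

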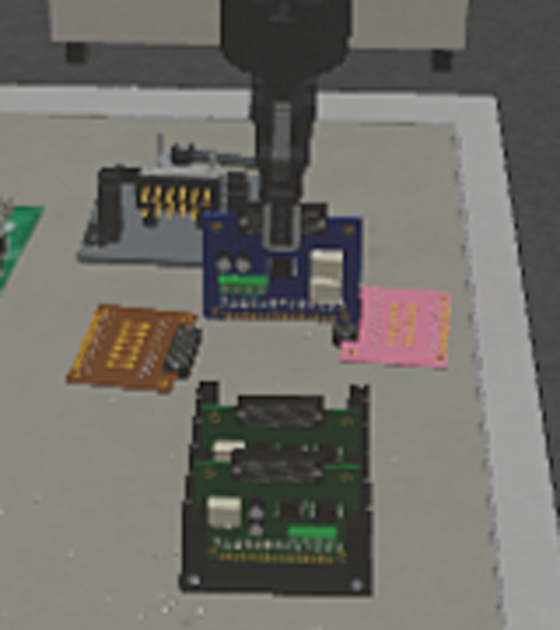

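The board is out and hanging upright with its parts towards +y; the rack holds only the two green boards. Next I move to the front of the fixture.

Emit:
{"method": "apply_moves", "body": {
  "rows": [
    [[0,-0.2,-0.4,0.03],[0,-0.5,-1.1,0.1],[0,-0.8,-1.8,0.15],[0,-1.1,-2.5,0.2],[0,-1.4,-3.2,0.25],[0,-1.75,-3.9,0.3],[0,-2.05,-4.6,0.3],[0,-2.3,-5.1,0.3],[0,-2.37,-5.37,0.3],[0,-2.37,-5.37,0.3]]
  ]
}}

```text
clock: 5.02
position: [557.4, -153.1, 172.8]
tcp_rot: [-1.188, 1.226, 1.188]
wrist_force: [0.2, 0.7, -0.5]
opening: 9.3
```

```bash
python3 - <<'E'
from h import *
s=snap('side','s5.png');t=snap('top','t5.png')
cv2.imwrite('pics/s5c.png',cv2.resize(s[120:230,250:360,::-1],None,fx=5,fy=5,interpolation=cv2.INTER_CUBIC))
cv2.imwrite('pics/t5c.png',cv2.resize(t[150:260,380:490,::-1],None,fx=5,fy=5,interpolation=cv2.INTER_CUBIC))
rel(559,-199,165,88.5)
E
```

```text
t 5.12 pos [ 557.383 -149.623  172.973] jaw 88.48 opn 9.3 F [-0.545  0.552 -1.551] tilt [-1.     0.001  0.001]
UNITS [ 0.199 -0.073 -1.233] yaw -0.003284491222876795
```

View pics/s5c.png

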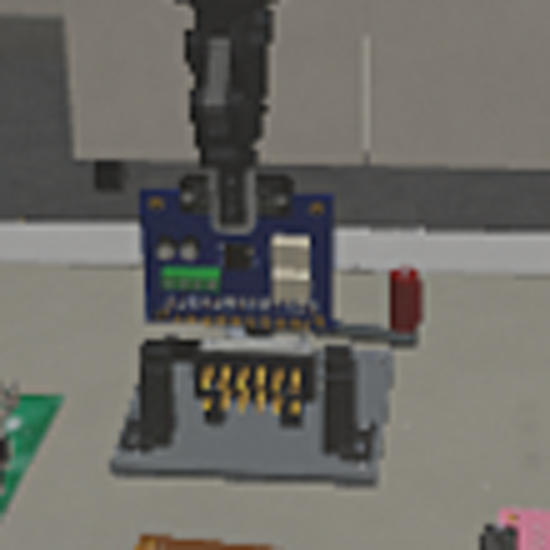

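View pics/t5c.png

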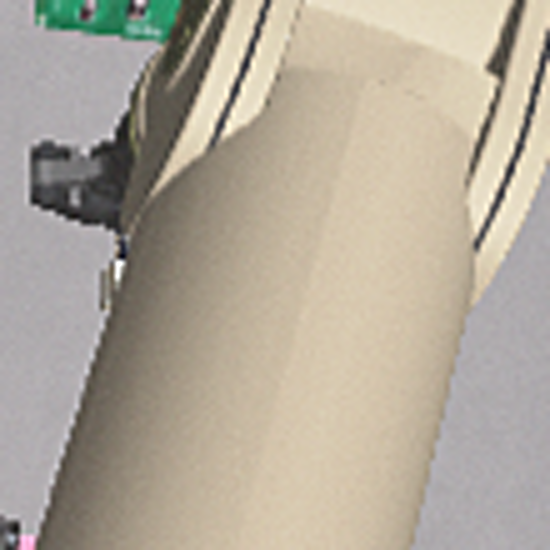

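The side picture shows the board held behind and above the fixture, its foot corners at crop (147,321) and (332,331). The arm hides the fixture from the top camera. I'll check the side camera's bias using the held board's known place.

```bash
python3 - <<'E'
from h import *
o=robot.get_obs();p=o['position'];M=R.from_rotvec(o['tcp_rot']).as_matrix()
X=-M[:,1]; print(X)
foot=p+[0,0,-60.2]
for s in(-50,50):
  for dz in (0,78):print(s,dz,proj('side',foot+s*X+[0,0,dz]))
s=cv2.imread('pics/s5.png')
for c in [(147,321),(332,331),(140,190),(333,196)]: print((250+c[0]/5-.5+.1,120+c[1]/5-.5+.1))
v,u=120+150//5,0
im=s.astype(int)
m=((im[...,0]>im[...,2]+20)&(im[...,0]>im[...,1]+15)); m[:150]=0;m[190:]=0
m[:,:270]=0;m[:,325:]=0
for r in range(155,188,2):
    k=np.nonzero(m[r])[0]
    if len(k):print(r,k.min(),k.max())
cv2.imwrite('pics/s5d.png',cv2.resize(s[150:225,265:345],None,fx=10,fy=10,interpolation=cv2.INTER_NEAREST))
E
```

```text
[ 1.    -0.026 -0.001]
-50 0 [316.323 185.806]
-50 78 [316.146 158.556]
50 0 [278.364 184.417]
50 78 [276.799 157.262]
(279.0, 183.79999999999998)
(316.0, 185.79999999999998)
(277.6, 157.6)
(316.20000000000005, 158.79999999999998)
159 278 316
161 278 315
163 278 315
165 278 315
167 278 315
169 278 315
171 279 315
173 279 315
175 279 315
177 279 315
179 279 315
181 279 315
183 279 315
185 312 316
```

View pics/s5d.png

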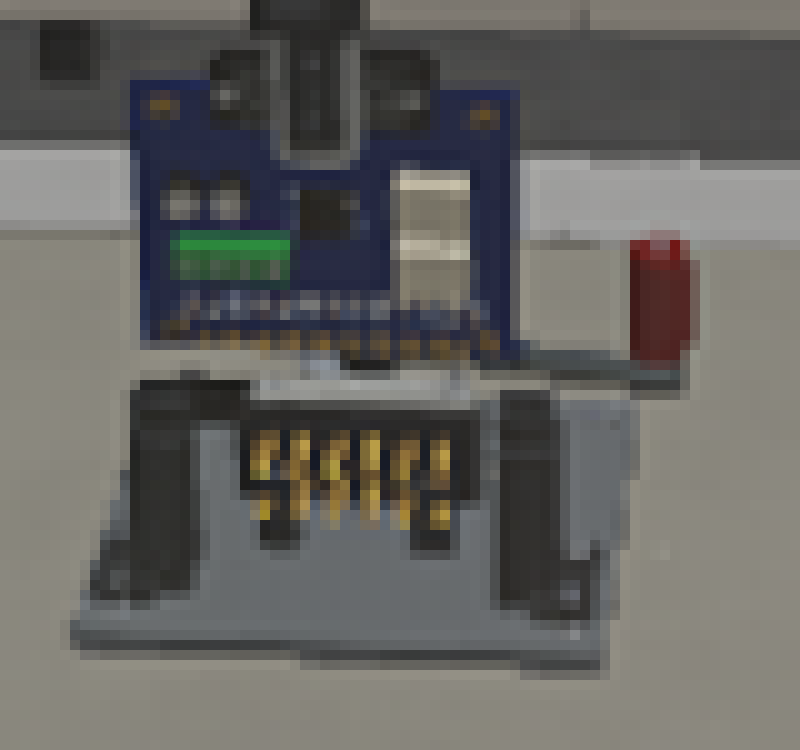

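The side camera agrees with the arm to about 0.4 px. I'll go above the slot now, with the foot just over the lips.

```bash
python3 - <<'E'
from h import *
rel(558.5,-200.5,141,88.2)
E
```

```text
t 5.12 pos [ 557.383 -149.623  172.973] jaw 88.48 opn 9.3 F [-0.545  0.552 -1.551] tilt [-1.     0.001  0.001]
UNITS [ 0.799 -0.063 -1.271] yaw 0.056715508777122635
```

Emit:
{"method": "apply_moves", "body": {
  "rows": [
    [[0,-0.03,-0.4,0.06],[0,-0.06,-0.8,0.06],[0.2,-0.06,-1.2,0.06],[0.5,-0.06,-1.27,0.06],[0.75,-0.06,-1.27,0.06],[0.8,-0.06,-1.27,0.06],[0.8,-0.06,-1.27,0.06],[0.8,-0.06,-1.27,0.06]]
  ]
}}

```text
clock: 5.78
position: [559.3, -199.7, 141.6]
tcp_rot: [-1.187, 1.223, 1.188]
wrist_force: [0.3, 0.9, -1.4]
opening: 9.4
```

```bash
python3 - <<'E'
from h import *
s=snap('side','s6.png')
cv2.imwrite('pics/s6d.png',cv2.resize(s[150:225,265:345,::-1],None,fx=10,fy=10,interpolation=cv2.INTER_CUBIC))
rel(558.5,-200.5,141,88.2)
E
```

```text
t 5.83 pos [ 559.493 -200.078  141.949] jaw 88.28 opn 9.1 F [-0.634 -0.585 -0.956] tilt [-1. -0.  0.]
UNITS [ 0.024  0.024 -0.011] yaw 0.01650453175211055
```

View pics/s6d.png

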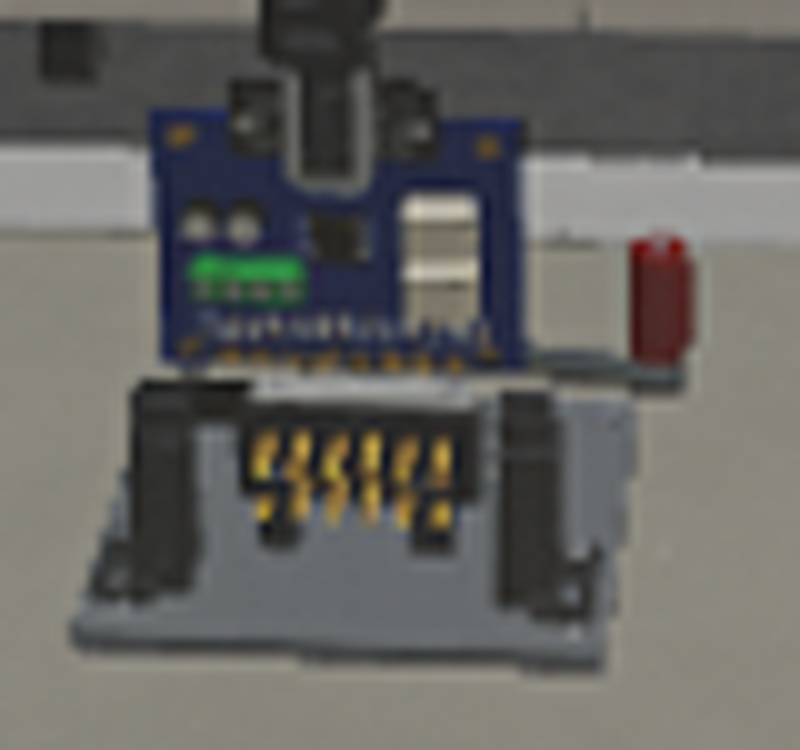

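The board foot (crop columns 165 to 527, centre 346) is centred over the guides (133 to 560, centre 346.5). I'll go down gently and watch the force.

Emit:
{"method": "apply_moves", "body": {
  "rows": [
    [[0.07,0.02,0,0],[0.14,0.02,0,0],[0.21,0.02,0,0],[0.28,0.02,0,0],[0.35,0.02,0,0],[0.35,0.02,0,0]]
  ]
}}

```text
clock: 6.33
position: [557.9, -201.0, 126.9]
tcp_rot: [-1.185, 1.224, 1.187]
wrist_force: [0.2, 0.9, -0.1]
opening: 9.4
```

```bash
python3 - <<'E'
from h import *
s=snap('side','s7.png')
cv2.imwrite('pics/s7d.png',cv2.resize(s[150:225,265:345,::-1],None,fx=10,fy=10,interpolation=cv2.INTER_CUBIC))
rel(558.5,-200.5,72,88.2); print(robot.get_obs()['torque'])
E
```

```text
t 6.38 pos [ 558.063 -201.133  127.27 ] jaw 88.2 opn 8.6 F [-0.113  0.799 -0.397] tilt [-1.     0.001  0.   ]
UNITS [ 1.382 -0.011  0.016] yaw -0.0004817460431354448
[-0.002 -0.027 -0.001]
```

View pics/s7d.png

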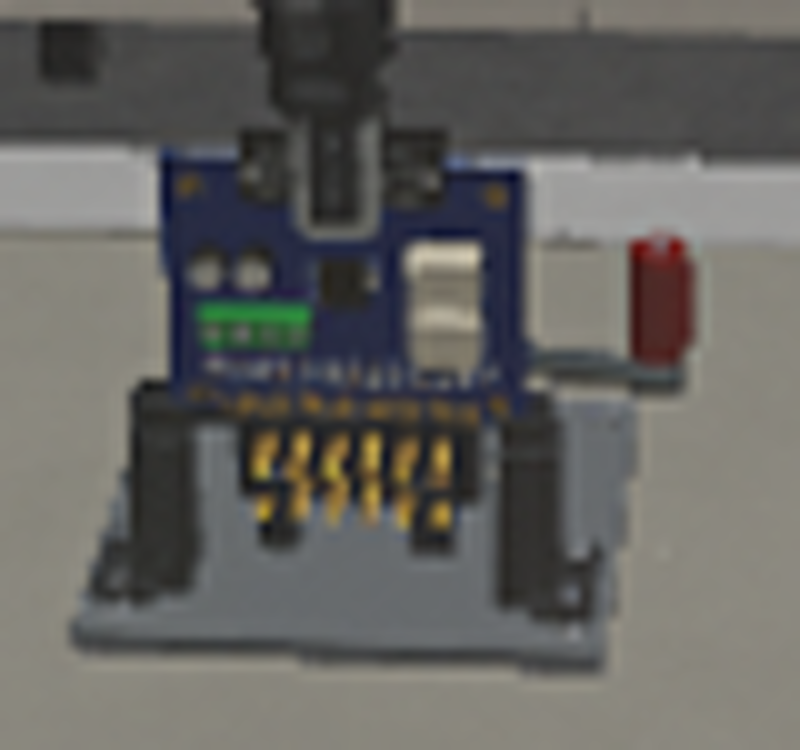

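The foot is at lip level between the guides and there is no contact force. I'll continue.

Emit:
{"method": "apply_moves", "body": {
  "rows": [
    [[0.08,0,0,0],[0.16,0,0,0],[0.24,0,0,0],[0.32,0,0,0],[0.4,0,0,0],[0.4,0,0,0]]
  ]
}}

```text
clock: 6.88
position: [558.0, -201.0, 110.8]
tcp_rot: [-1.186, 1.224, 1.187]
wrist_force: [0.1, 0.8, -0.9]
opening: 9.1
```

```bash
python3 - <<'E'
from h import *
s=snap('side','s8.png')
cv2.imwrite('pics/s8d.png',cv2.resize(s[150:225,265:345,::-1],None,fx=10,fy=10,interpolation=cv2.INTER_CUBIC))
rel(558.5,-200.5,72,88.2); print(robot.get_obs()['torque'])
E
```

```text
t 6.93 pos [ 558.068 -201.103  111.236] jaw 88.2 opn 9.2 F [-0.429  0.723 -1.955] tilt [-1.     0.001  0.   ]
UNITS [ 0.981 -0.011  0.015] yaw 0.00022370665486448615
[ 0.002  0.015 -0.018]
```

View pics/s8d.png

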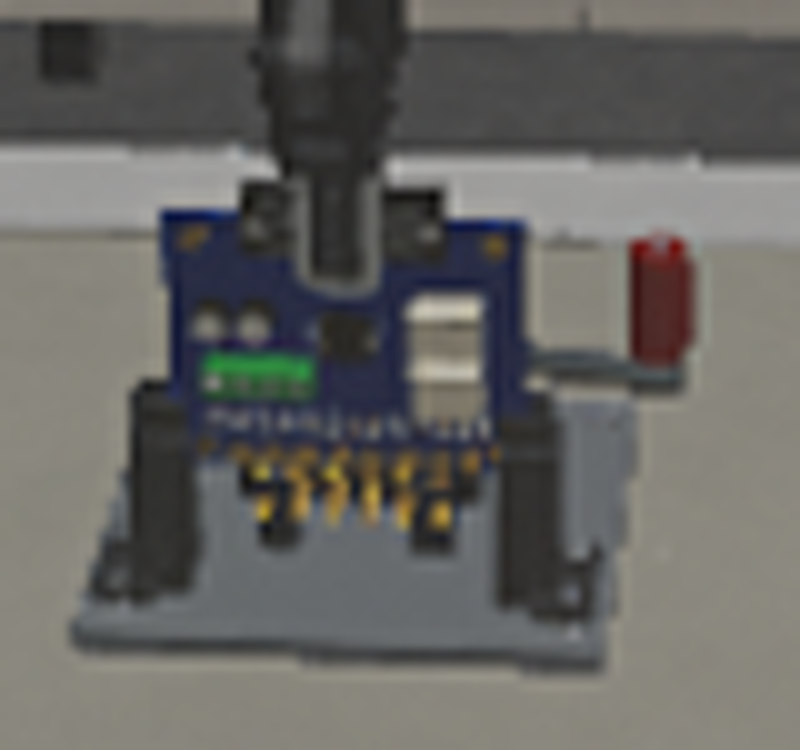

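The board's lower corners are now hidden in the guides at (200,460) and (500,455), and there is no force. I'll carry on to just above the plate.

Emit:
{"method": "apply_moves", "body": {
  "rows": [
    [[0.12,0,0,0],[0.24,0,0,0],[0.36,0,0,0],[0.48,0,0,0],[0.6,0,0,0],[0.72,0,0,0],[0.82,0,0,0],[0.86,0,0,0],[0.86,0,0,0]]
  ]
}}

```text
clock: 7.68
position: [558.1, -201.1, 76.8]
tcp_rot: [-1.186, 1.224, 1.187]
wrist_force: [-0.4, -0.6, -1.7]
opening: 9.5
```

```bash
python3 - <<'E'
from h import *
rel(558.5,-200.5,72,88.2); print(robot.get_obs()['torque'])
E
```

```text
t 7.68 pos [ 558.078 -201.115   76.78 ] jaw 88.2 opn 9.5 F [-0.4   -0.579 -1.712] tilt [-1.     0.001  0.   ]
UNITS [ 0.12  -0.01   0.016] yaw 0.00027222635906127836
[ 0.005  0.026 -0.033]
```

Emit:
{"method": "apply_moves", "body": {
  "rows": [
    [[0.04,0,0,0],[0.08,0,0,0],[0.11,0,0,0],[0.13,0,0,0],[0.13,0,0,0]]
  ]
}}

```text
clock: 8.1
position: [558.4, -201.3, 72.3]
tcp_rot: [-1.186, 1.224, 1.186]
wrist_force: [-0.9, -0.0, 2.0]
opening: 9.3
```

```bash
python3 - <<'E'
from h import *
s=snap('side','s9.png')
cv2.imwrite('pics/s9d.png',cv2.resize(s[150:225,265:345,::-1],None,fx=10,fy=10,interpolation=cv2.INTER_CUBIC))
rel(558.5,-200.5,72,88.2); print(robot.get_obs()['torque'])
E
```

```text
t 8.15 pos [ 558.381 -201.306   72.338] jaw 88.2 opn 9.0 F [-0.471  1.401  1.132] tilt [-1. -0.  0.]
UNITS [ 0.008 -0.002  0.02 ] yaw -0.0008979944933173555
[ 0.063  0.205 -0.017]
```

View pics/s9d.png

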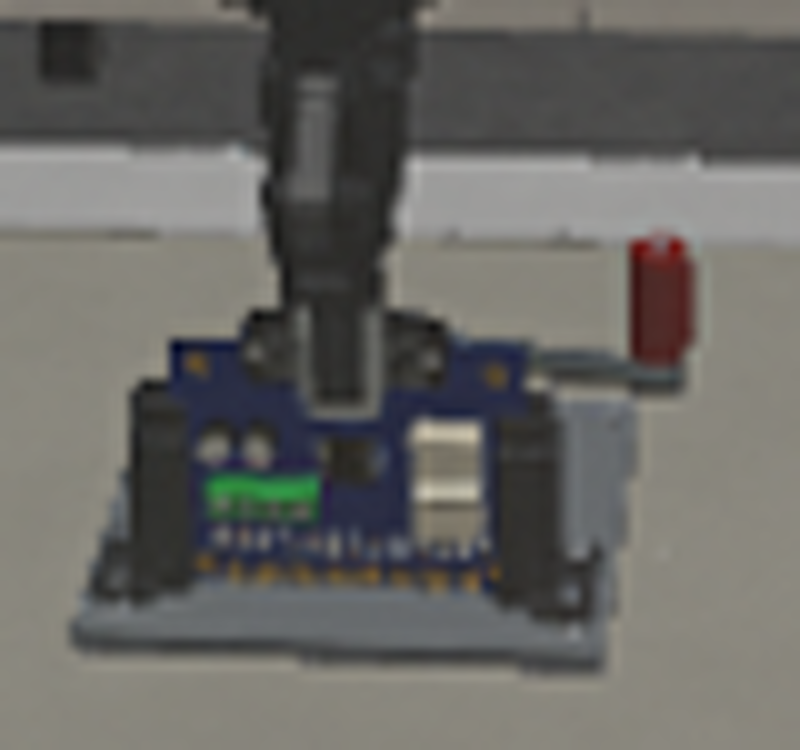

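The vertical force has gone from -1.7 to about +1.5 N at a foot height of about 12 mm, so the board stands on the plate. I'll press a little to make sure.

Emit:
{"method": "apply_moves", "body": {
  "rows": [
    [[0.04,0,0,0],[0.07,0,0,0],[0.07,0,0,0]]
  ]
}}

```text
clock: 8.4
position: [558.7, -202.1, 72.1]
tcp_rot: [-1.186, 1.223, 1.184]
wrist_force: [-12.0, 2.9, 29.3]
opening: 9.0
```

Emit:
{"method": "apply_moves", "body": {
  "rows": [
    [[0,0,0,0],[0,0,0,0],[0,0,0,0],[0,0,0,0]]
  ],
  "fingers": 0.3
}}

```text
clock: 8.73
position: [558.2, -201.0, 69.0]
tcp_rot: [-1.186, 1.224, 1.186]
wrist_force: [0.0, 0.2, 0.9]
opening: 30.0
```

```bash
python3 - <<'E'
from h import *
rel(558.5,-200.5,150,88.2)
E
```

```text
t 8.73 pos [ 558.221 -201.02    68.993] jaw 88.21 opn 30.0 F [0.01  0.235 0.863] tilt [-1.  0.  0.]
UNITS [-2.025 -0.006  0.013] yaw 0.0020580105803674085
```

The board is seated (72.1 mm under 29 N) and released. Next I rise and look.

Emit:
{"method": "apply_moves", "body": {
  "rows": [
    [[-0.2,0,0,0],[-0.5,0,0,0],[-0.9,0,0,0],[-1.4,0,0,0],[-1.9,0,0,0],[-2.2,0,0,0],[-2.2,1.0,-0.4,0],[-2.2,2.0,-0.8,0],[-2.2,2.2,-1.2,0],[-2.2,2.2,-1.2,0]]
  ]
}}

```text
clock: 9.57
position: [465.3, -250.1, 158.2]
tcp_rot: [-1.182, 1.226, 1.181]
wrist_force: [0.2, -0.7, 1.0]
opening: 29.9
```

```bash
python3 - <<'E'
from h import *
s=snap('side','s10.png');t=snap('top','t10.png')
a=cv2.resize(s[140:225,265:365,::-1],None,fx=6,fy=6,interpolation=cv2.INTER_CUBIC)
cv2.imwrite('pics/s10d.png',a)
cv2.imwrite('pics/t10d.png',cv2.resize(t[160:260,390:490,::-1],None,fx=6,fy=6,interpolation=cv2.INTER_CUBIC))
rel(472.5,-252.5,130,88.2)
E
```

```text
t 9.67 pos [ 468.754 -246.823  158.036] jaw 88.11 opn 30.0 F [0.852 0.14  0.053] tilt [-1.    -0.001  0.001]
UNITS [ 0.701 -0.097 -0.139] yaw -0.01769309733987825
```

View pics/s10d.png

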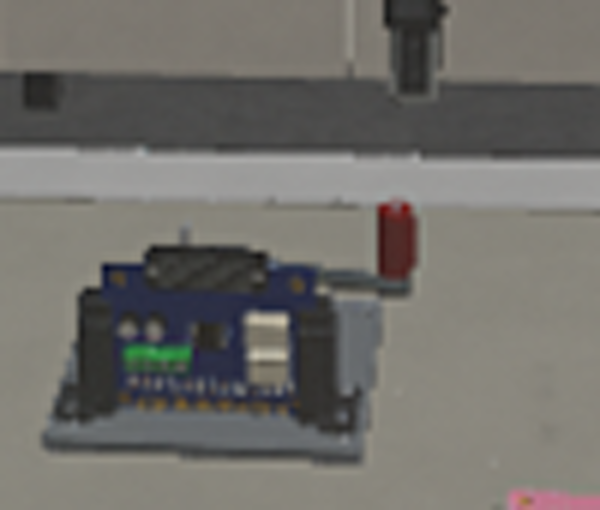

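View pics/t10d.png

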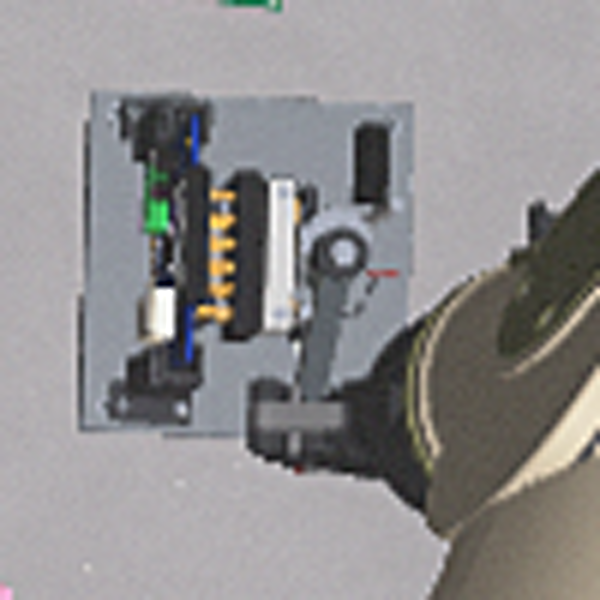

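The board stands alone in the guides, and the gripper is over the knob. I'll use the clear top view to refine the fixture's yaw and the hub.

```bash
python3 - <<'E'
from h import *
f=lambda c:(390+c[0]/6-.4,160+c[1]/6-.4)
A=onz('top',*f((197,115)),90);B=onz('top',*f((188,360)),90);print(A,B,np.degrees(np.arctan2(*(A-B)[[1,0]])),(A+B)/2)
h=onz('top',*f((342,250)),62);print('hub',h)
h2=tri(('top',*f((342,250))),('side',265+170/6,140+262/6));print(h2)
k=np.array([472.6,-252.5]);print(k-h[:2],np.hypot(*(k-h[:2])),np.arctan2(k[1]-h[1],k[0]-h[0]))
# red line ends z12
for c in [(368,273),(398,273)]: print('red',onz('top',*f(c),12),onz('top',*f(c),50))
E
```

```text
[ 606.565 -203.031   90.   ] [ 506.243 -199.08    90.   ] -2.255384390503889 [ 556.404 -201.056   90.   ]
hub [ 556.342 -269.548   62.   ]
(array([ 570.557, -273.933,   46.769]), np.float64(23.38020984905631))
[-83.742  17.048] 85.45928465438007 2.9407607227541037
red [ 554.271 -294.931   12.   ] [ 548.629 -283.794   50.   ]
red [ 554.448 -307.945   12.   ] [ 548.801 -296.385   50.   ]
```

```bash
python3 - <<'E'
from h import *
rel(472.8,-253,102,88.2)
E
```

```text
t 9.67 pos [ 468.754 -246.823  158.036] jaw 88.11 opn 30.0 F [0.852 0.14  0.053] tilt [-1.    -0.001  0.001]
UNITS [ 1.401 -0.104 -0.152] yaw -0.01769309733987825
```

Emit:
{"method": "apply_moves", "body": {
  "rows": [
    [[0.3,-0.1,-0.15,0],[0.7,-0.1,-0.15,0],[1.1,-0.1,-0.15,0],[1.4,-0.1,-0.15,0],[1.4,-0.1,-0.15,0],[1.4,-0.1,-0.15,0]]
  ],
  "fingers": 0.1
}}

```text
clock: 10.17
position: [472.9, -252.0, 101.1]
tcp_rot: [-1.186, 1.224, 1.188]
wrist_force: [0.0, 0.1, 0.2]
opening: 38.4
```

```bash
python3 - <<'E'
from h import *
s=snap('side','s11.png');t=snap('top','t11.png')
a=cv2.resize(s[150:210,290:370,::-1],None,fx=8,fy=8,interpolation=cv2.INTER_CUBIC)
cv2.imwrite('pics/s11d.png',a)
cv2.imwrite('pics/t11d.png',cv2.resize(t[160:260,390:490,::-1],None,fx=6,fy=6,interpolation=cv2.INTER_CUBIC))
rel(472.8,-253,64.5,88.2)
E
```

```text
t 10.27 pos [ 473.317 -252.549  102.084] jaw 88.22 opn 38.3 F [ 1.13  -0.026  1.388] tilt [-1.    -0.001 -0.   ]
UNITS [ 0.94   0.013 -0.011] yaw 0.004955849488848685
```

View pics/s11d.png

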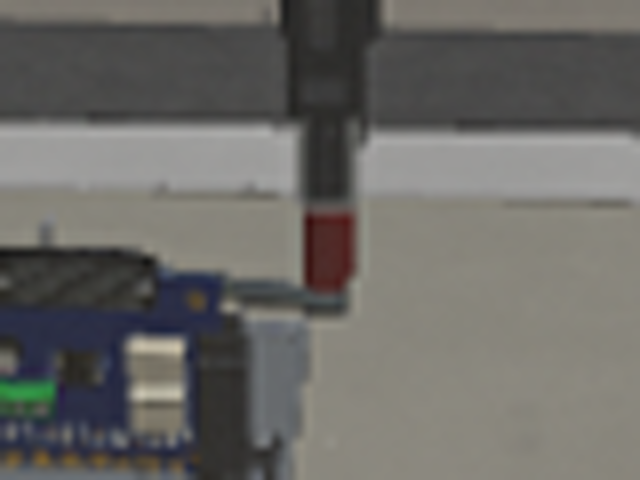

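View pics/t11d.png

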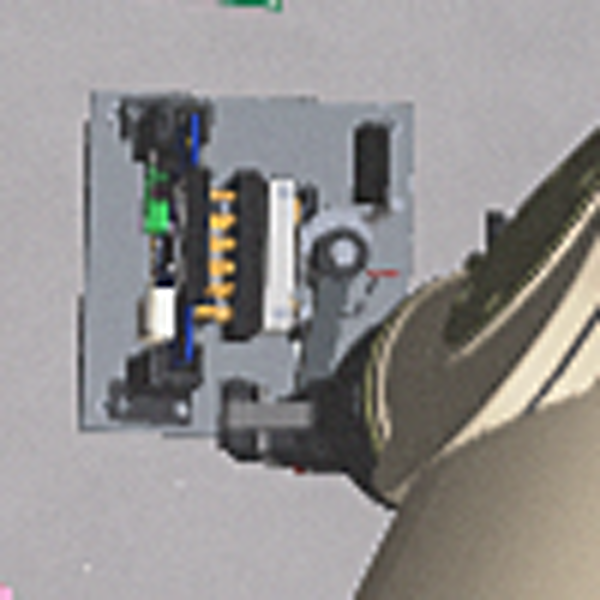

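In the side picture the finger (columns 300 to 355) and the knob (304 to 355) line up. I'll go down.

Emit:
{"method": "apply_moves", "body": {
  "rows": [
    [[0.2,0,-0.01,0],[0.45,0,-0.01,0],[0.7,0,-0.01,0],[0.9,0,-0.01,0],[0.93,0,-0.01,0],[0.93,0,-0.01,0]]
  ]
}}

```text
clock: 10.77
position: [472.0, -252.8, 63.2]
tcp_rot: [-1.185, 1.225, 1.187]
wrist_force: [0.5, -0.8, 0.2]
opening: 38.5
```

Emit:
{"method": "apply_moves", "body": {
  "rows": [
    [[0,0,0,0],[0,0,0,0],[0,0,0,0],[0,0,0,0],[0,0,0,0]]
  ],
  "fingers": 1,
  "squeeze": 50
}}

```text
clock: 11.18
position: [472.8, -252.9, 64.4]
tcp_rot: [-1.186, 1.223, 1.186]
wrist_force: [-1.9, 0.3, 4.5]
opening: 18.0
```

```bash
python3 - <<'E'
from h import *
s=snap('side','s12.png')
a=cv2.resize(s[150:210,290:370,::-1],None,fx=8,fy=8,interpolation=cv2.INTER_CUBIC)
cv2.imwrite('pics/s12d.png',a)
rel(472.8,-253,64.5,88.2)
E
```

```text
t 11.23 pos [ 472.763 -252.898   64.391] jaw 88.2 opn 18.2 F [-1.465  1.439  4.1  ] tilt [-1. -0.  0.]
UNITS [-0.003 -0.001 -0.003] yaw 0.0008262345003913652
```

View pics/s12d.png

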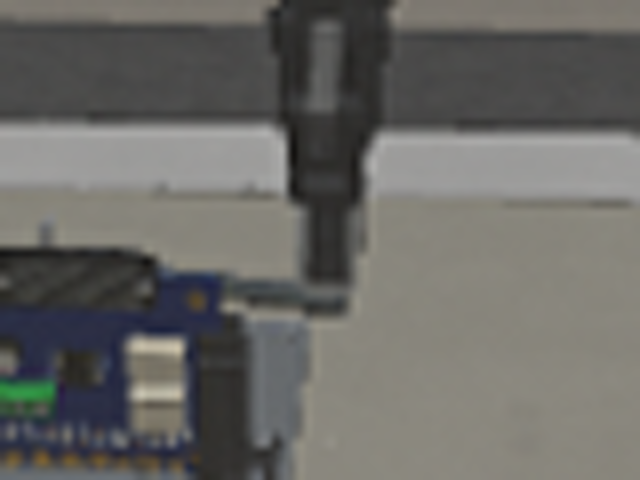

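The knob is gripped (opening 18 mm) at (472.8,-252.9), which fits the measured hub. Next I work out the arc.

```bash
cat > arc.py <<'E'
from h import *
import sys
th0,th1=float(sys.argv[1]),float(sys.argv[2]); hub=np.array([float(sys.argv[3]),float(sys.argv[4])])
o=robot.get_obs(); M=R.from_rotvec(o['tcp_rot']).as_matrix(); p=o['position']
v=p[:2]-hub; print('pos',p,'r',np.hypot(*v),'lever',(np.arctan2(v[1],v[0])%(2*np.pi))-2.962+.026,'F',o['wrist_force'],'opn',o['opening'])
for th in np.linspace(th0,th1,9)[1:]:
    a=2.936+th; w=np.r_[hub+85*np.array([np.cos(a),np.sin(a)]),64.4]
    print(round(th,3),(M.T@(w-p)/40).round(2))
E
python3 arc.py 0 0.6 556 -270.2
```

```text
pos [ 472.763 -252.898   64.391] r 85.01590476485651 lever 0.0006479146487700961 F [-1.465  1.439  4.1  ] opn 18.20841576578849
0.075 [-0.    0.02 -0.16]
0.15 [-0.    0.03 -0.32]
0.225 [-0.    0.03 -0.47]
0.3 [-0.    0.01 -0.63]
0.375 [-0.   -0.01 -0.79]
0.45 [-0.   -0.05 -0.95]
0.525 [-0.  -0.1 -1.1]
0.6 [-0.   -0.16 -1.24]
```

Emit:
{"method": "apply_moves", "body": {
  "rows": [
    [[0,0.02,-0.16,0],[0,0.03,-0.32,0],[0,0.03,-0.47,0],[0,0.01,-0.63,0],[0,-0.01,-0.79,0],[0,-0.05,-0.95,0],[0,-0.1,-1.1,0],[0,-0.16,-1.24,0],[0,-0.16,-1.24,0]]
  ]
}}

```text
clock: 11.98
position: [477.6, -303.9, 64.4]
tcp_rot: [-1.186, 1.224, 1.185]
wrist_force: [-3.2, -0.2, 5.0]
opening: 18.4
```

```bash
python3 arc.py 0.6 1.2 556 -270.2
```

```text
pos [ 477.598 -303.895   64.361] r 85.3356694782016 lever 0.6114962051397652 F [-3.16  -0.159  4.994] opn 18.403502665078012
0.675 [-0.   -0.07 -0.12]
0.75 [-0.   -0.15 -0.25]
0.825 [-0.   -0.24 -0.38]
0.9 [-0.   -0.34 -0.51]
0.975 [-0.   -0.45 -0.62]
1.05 [-0.   -0.57 -0.73]
1.125 [-0.   -0.7  -0.83]
1.2 [-0.   -0.83 -0.91]
```

Emit:
{"method": "apply_moves", "body": {
  "rows": [
    [[0,-0.07,-0.12,0],[0,-0.15,-0.25,0],[0,-0.24,-0.38,0],[0,-0.34,-0.51,0],[0,-0.45,-0.62,0],[0,-0.57,-0.73,0],[0,-0.7,-0.83,0],[0,-0.83,-0.91,0],[0,-0.83,-0.91,0]]
  ]
}}

```text
clock: 12.73
position: [509.3, -341.8, 64.4]
tcp_rot: [-1.186, 1.226, 1.185]
wrist_force: [-3.5, -2.3, 5.2]
opening: 18.1
```

```bash
python3 arc.py 1.2 1.75 556 -270.2
```

```text
pos [ 509.257 -341.751   64.391] r 85.46620283852405 lever 1.1977041995865754 F [-3.485 -2.341  5.165] opn 18.136290594592005
1.269 [-0.   -0.14 -0.06]
1.338 [-0.   -0.27 -0.13]
1.406 [-0.   -0.41 -0.18]
1.475 [-0.   -0.55 -0.22]
1.544 [-0.   -0.69 -0.26]
1.612 [-0.   -0.83 -0.28]
1.681 [-0.   -0.98 -0.3 ]
1.75 [-0.   -1.12 -0.3 ]
```

Emit:
{"method": "apply_moves", "body": {
  "rows": [
    [[0,-0.14,-0.06,0],[0,-0.27,-0.13,0],[0,-0.41,-0.18,0],[0,-0.55,-0.22,0],[0,-0.69,-0.26,0],[0,-0.83,-0.28,0],[0,-0.98,-0.3,0],[0,-1.12,-0.3,0],[0,-1.12,-0.3,0],[0,-1.12,-0.3,0]]
  ]
}}

```text
clock: 13.57
position: [553.3, -355.6, 64.5]
tcp_rot: [-1.187, 1.227, 1.184]
wrist_force: [-2.7, -4.5, 3.2]
opening: 18.0
```

```bash
python3 arc.py 1.2 1.75 556 -270.2 | head -1; python3 - <<'E'
from h import *
s=snap('side','s13.png');t=snap('top','t13.png')
cv2.imwrite('pics/s13d.png',cv2.resize(s[140:225,255:355,::-1],None,fx=6,fy=6,interpolation=cv2.INTER_CUBIC))
cv2.imwrite('pics/t13d.png',cv2.resize(t[165:255,395:485,::-1],None,fx=6.6,fy=6.6,interpolation=cv2.INTER_CUBIC))
E
```

```text
pos [ 553.286 -355.64    64.488] r 85.48261462679278 lever 1.7446324572781309 F [-2.688 -4.461  3.23 ] opn 17.954859854680105
```

View pics/s13d.png

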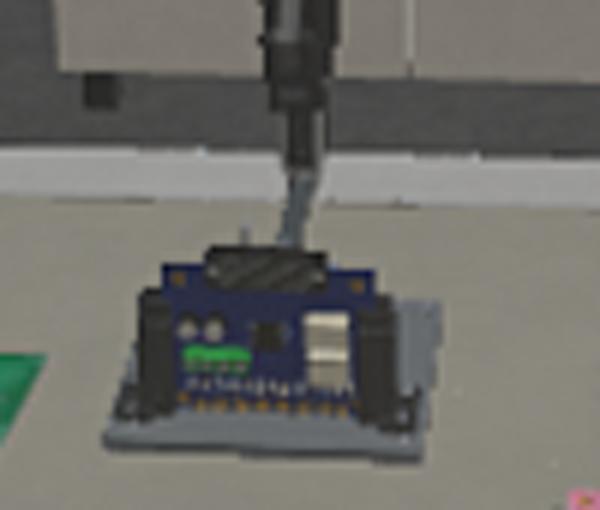

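View pics/t13d.png

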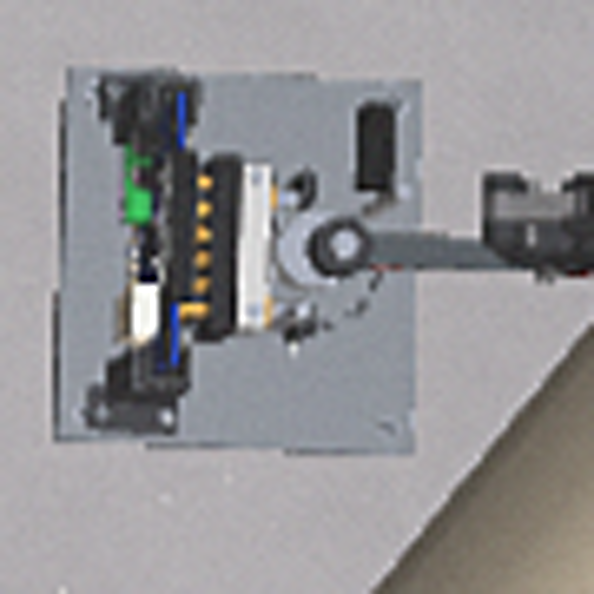

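Parallax allowed for, the lever lies over the red line: the arm's centre is at row 250 and the line peeks out at row 267. I'll measure the angle more closely.

```bash
python3 - <<'E'
from h import *
t=cv2.imread('pics/t13.png'); 
cv2.imwrite('pics/t13e.png',cv2.resize(cv2.convertScaleAbs(t[194:214,436:486],alpha=1.3),None,fx=16,fy=16,interpolation=cv2.INTER_NEAREST))
g=t.astype(int).sum(2)/3
for u in range(453,468): print(u,g[196:210,u].round().astype(int), [i+196 for i in range(14) if t[196+i,u,2]>t[196+i,u,1]+25])
E
```

```text
453 [122 149 154 156 115  95 100  99 104 113 150 155 150 153] [205]
454 [130 150 147 158 109  97  98  99  94  79 144 155 152 151] []
455 [152 151 154 159 114 100  98  96  94  82 147 149 148 147] [205]
456 [151 151 146 152 120  97  97  98  96 104 147 150 150 150] []
457 [148 147 148 155 111  97  97  99  94 102 146 149 144 148] []
458 [143 144 142 166 121 102  94  97  99  74 170 182 179 177] []
459 [176 177 180 187 125  96 101  99  95  93 174 178 171 170] []
460 [173 172 176 184 120  96  96  96  92 100 171 179 174 171] []
461 [174 176 177 181 141 100 100 103  91 103 174 177 170 171] []
462 [171 172 173 176 132 101  92  97  94 103 172 172 172 172] []
463 [175 172 175 174 182 118  99  97  95 102 169 175 170 172] []
464 [172 173 176 176 184 117  95  95  94  81 170 179 172 170] []
465 [172 176 172 176 184 118  93 101  96  83 169 175 171 172] []
466 [173 179 179 177 190 123  95  98  96  83 171 181 172 173] []
467 [186 187 191 191 197 131  99  99  92  92 165 179 175 172] []
```

View pics/t13e.png

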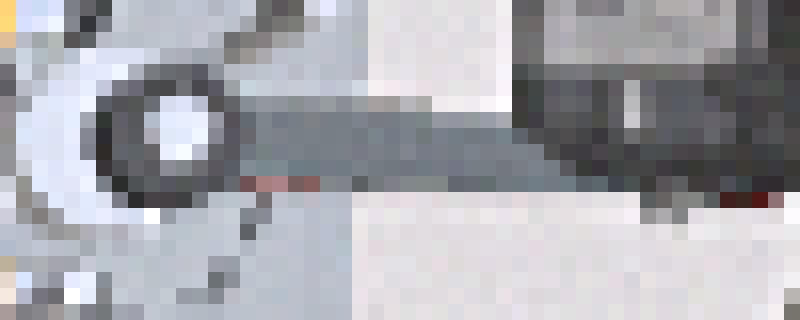

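The angle agrees with the red line: its expected projection at arm height is row 202.4 and the arm's centre is at row 202.5. The arc fit puts the target at about (553.2,-355.7). I'll hold for a moment, look over the whole scene, then hand in.

Emit:
{"method": "apply_moves", "body": {
  "rows": [
    [[0,0,0,0],[0,0,0,0],[0,0,0,0],[0,0,0,0]]
  ]
}}

```text
clock: 14.0
position: [553.2, -355.6, 64.5]
tcp_rot: [-1.187, 1.227, 1.183]
wrist_force: [-1.7, -4.6, 3.3]
opening: 18.5
```

```bash
python3 arc.py 1.2 1.75 556 -270.7 | head -1; python3 - <<'E'
from h import *
s=snap('side','s14.png');t=snap('top','t14.png')
a=cv2.imread('pics/top0.png')
cv2.imwrite('pics/t14d.png',cv2.resize(np.vstack([a[160:260,395:465],t[160:260,395:465,::-1]]),None,fx=3,fy=3,interpolation=cv2.INTER_CUBIC))
E
```

```text
pos [ 553.193 -355.575   64.512] r 84.92149544778815 lever 1.7433255926809463 F [-1.731 -4.569  3.299] opn 18.497922707920747
```

View pics/s14.png

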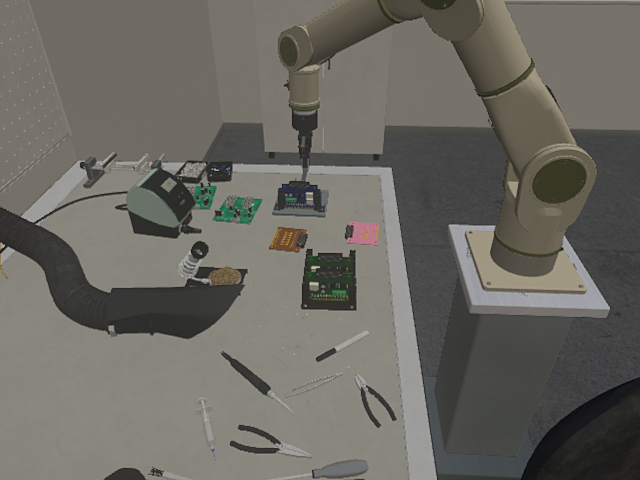

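View pics/t14d.png

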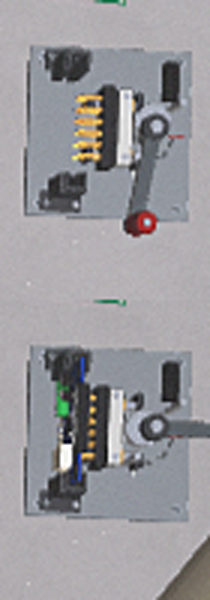

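The carriage has moved towards the board and everything else is in place. I'm handing in.

```bash
python3 -c "
from h import *
print(robot.sign_off())"
```

```text
the job is handed in; nothing more can be done
None
```

The blue board stands in the test fixture and I handed the job in at about 14 s, still holding the cam lever at its highest lift. No verdict was given, so this rests on my own checks.

- **Board:** I drew it straight up out of the rack by its grip and slid it down between the guides with no side force. It stands on the base plate: it held firm under a 29 N push (the largest wrist force I read), at the height expected for the plate. The gold pads face the probes, and I let go of it.
- **Lever:** I gripped the red knob and swung it along its arc, and I still hold it with a 50 N squeeze. From the arm's position the lever is at about 1.743 rad, against 1.75 wanted. In the top picture it lies over the red line to within about half a pixel, roughly 2°. The pictures show the probe carriage has moved up to the board.
- **Everything else:** the last side picture shows the two green boards in the rack, and the tools and the brown and pink look-alikes where they were.

**Disagreements:** the top camera read x about 1–2 mm lower than the arm. The estimates of the fixture's turn ranged from -0.4° to -4°; I used about -1.5° to -1.8°. The arm hid the fixture from the top camera while the board went in, so I checked that step with the side camera and the wrist force. I could not measure the probe force directly.

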